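Hold the balance's antistatic head over a charged jar

TASK

The larger of the two screw-top jars has picked up static and has to be discharged before it is weighed: set it down gently, upright, in the middle of the balance's pan and let go of it. Then pinch the grey head of the antistatic boom so that its lock button on the side is squeezed in, draw the head out over the jar until the third dark ring on its tube stands right at the mouth of the outer tube, and finish while still holding it there, because the boom springs back when let go. Leave the small jar and the other loose things where they are.

Things in the scene. Friction and masses are not known exactly. Their poses are not given: they have to be found in the camera images.
- jar_large_center (a point): The larger jar: white plastic, round, with a white screw lid wider than its body; 59 mm tall, 53 mm across the lid (upper 16 mm), 49 mm across the body, about 100 g. The point is its centre, 29.5 mm above its underside; z points up. It and the small jar stand to the left of the logbook; either may be the nearer one.
- jar_little_center (a point): The small jar, a bystander: 37 mm across, 45 mm tall, white with a blue lid. The point is its centre, 22.5 mm above its underside.
- pan_center (a point): Centre of the top face of the balance's round steel pan (110 mm across, rigid, 65 mm above the worktop). Axes as the balance's.
- tube_mouth (a point): Centre of the open front end of the boom's dark outer tube (25 mm diameter), 180 mm above the worktop, 150 mm behind the pan's centre; axes as the balance's. A steel keeper bracket stands beside it on the right (-y), out to 28 mm from the boom's axis.
- ion_head: Antistatic head with its lock button: grey, 45 mm long (x), 30 mm high, with a 16 mm emitter skirt below. Origin: where to pinch it, on the boom's axis at mid-length; axes as the balance's; stowed, 121 mm behind the pan's centre. Pinch across (y) from above. Its left (+y) side is flat, 17 mm from the origin; the right side is nearly all button. A lip 46 mm wide closes its front, 19 mm ahead.
- lock_button (a joint): Travel of the lock button on the head's right side, m: 0 out (face 23 mm from the head's origin), 0.005 fully in (18 mm). A sprung plate 30 mm long, 21 mm high; about 3 N fully in. Out, its barb behind the keeper locks the stowed boom; in by more than 0.004 the boom is free. A pinch of 20 N on the head presses it right in.
- boom_slide (a joint): How far the boom is drawn out to the balance's front, m: 0 stowed, stop at 0.14. The bright inner tube has dark rings, hidden when stowed, that stand at the outer tube's mouth at 0.04, 0.08 and 0.12; at the third (0.12) the head is over the middle of the pan, 25 mm clear of the jar. A spring draws it back: 3.2 N stowed, 5.6 N at the third ring.
- boats: Stack of white square weighing boats, a loose bystander, 75 x 76 x 28 mm, origin under its centre.
- bench_timer: Small white bench timer, a loose bystander, 44 x 66 x 52 mm, origin under its centre.
- petri_dish: Glass dish, a loose bystander, 58 mm across, 14 mm high, origin under its centre.
- sample_scoop: Steel scoop, a loose bystander, 143 mm long, 28 mm wide, origin under its centre.
- jar_large: The larger jar's body; its origin is the centre of its underside, z up.
- balance: White precision balance, 395 mm deep, 190 mm wide, case 50 mm high, fixed to the worktop. Origin on the worktop under the pan's centre; -x points to its front (sloping display panel, robot's side), y to its left, z up. Behind the pan a column carries the antistatic unit (top 204 mm up), whose boom runs forward along this x axis, 180 mm above the worktop, over the pan's centre line.
There are look-alikes about, which are no part of the job. Leave any green look-alike of the jar_large alone.

How it is judged:
By the outcome, as a careful person would: the job done as asked, in the order asked, and still so for the second after the job is handed in, while the arm keeps its last pose, push and grip.
It also fails if it takes over 54 s, if anything falls off the work surface, if the arm or the gripper's body presses on something with over 40 N, if the wrist force passes 120 N, or if a joint passes its speed limit or range.

ROBOT

A 6-joint arm with a two-finger parallel gripper is mounted at the origin on a cart in front of the work surface, level with it; the furniture and walls round the work are solid. World frame = base frame: x ahead of the robot, y to its left, z up, the work surface at z = 0. Lengths are in m, angles in degrees, forces in N, time in s.
With the tool pointing down it reaches from about 0.375 to 0.9 m from the base axis. Payload 3.1 kg.
Tool frame: the origin (TCP) lies between the finger pads; the fingertips stand 11 mm ahead of it and the grasp point (between the pads) lies 8 mm behind it; z points along the fingers, y is the line along which they close (so a half turn about z gives the same grasp; the last joint's range is limited). The gripper opens to 87 mm and grips with 3 to 60 N. Pads are 19 mm wide; open, the fingers measure 117 mm over their backs; the gripper's body (75 mm by 190 mm) begins 51 mm behind the grasp point.
Start: joints at [55.147, 30.224, 82.088, -0, 67.689, -10.227], TCP at [0.26, 0.568, 0.234] pointing down, gripper open.
Joint ranges: [-176.69, 176.69], [-43.24, 126.21], [12.49, 139.97], [-82, 262], [0, 151.66], [-163.58, 163.58]. Speed limits (degrees/s): [159.86, 159.86, 180, 180, 180, 180].

INTERFACE

Orientations are given as a 3x3 rotation matrix whose columns are the frame's x, y, z axes.
In Python, from rig import bot, viewer, workorder, nets gives the robot as it stands. The module is installed in compiled form; this text tells all that it offers.
- The arm moves only by the tool move_arm, never from a script. Its argument "increments" is a list of rows, each a list of 7 numbers: the shift along the tool's x, y, z normalised to -1 to 1, where 1 is 0.3 m, then the turn, a rotation vector about the tool's x, y, z normalised to -1 to 1, where 1 is pi rad, then the opening, from 0 (shut) to 1 (fully open). In form: [[tx, ty, tz, wx, wy, wz, grip], ...]. A call has 1 to 10 rows; each row is the pose to reach, as a shift and turn from the pose commanded when the call began, along the tool's axes at that moment, turning the shorter way round; what a row does not reach only later rows make up. A row lasts 1/12 s, in which the tool goes at most 41.7 mm and 7.16 degrees, less where a joint would pass 70% of its speed; a pose out of reach is approached as far as the arm can. A call with a number of a shift or a turn outside -1 to 1 is refused whole. A call with a gripper value outside its range is refused whole. The fingers move at their own pace and stop on an object; the grip force is fixed at half the most. Time passes only in rows, so rows that repeat a pose let the fingers close. It gives the time, the measured TCP pose, the force, the opening and the grip force at its end, in the units of the state.
- bot.read_state(): the state, without advancing time (a new reading comes with each control period).
- viewer.capture(name): name is "side" or "top" or "wrist"; returns a dict with "image" (420x560x3 uint8, blue, green, red), "K" (3x3 intrinsics, pixels), "eye" and "orientation" of the camera in the world. Camera axes: x right, y up, looking along -z (the intrinsics and any distortion apply to the point x, -y, -z); pixel columns grow to the right and rows downward; lengths in m; the calibration is good to about 2 mm. The wrist camera is an equidistant fisheye: a pixel r from the principal point sees the ray r / f radians off the axis. A picture is of the moment at which its call begins. There is no depth.
- workorder.hand_in(): hands the job in; it is judged then, once.
Trained networks look in the newest picture that a camera, given by its name, has taken for a name from the list of things; names that differ only in an ending like _2 or _b are one class to them, and where a whole thing is asked for, a point or a joint stands for the part that bears it (a point fixed in the world has none). Each returns a list of dicts, best first, with "conf" (0 to 1); they miss things now and then, are a little off and sometimes report something else, mostly with a low value. They report only what shows in the picture. A call takes as long as a camera call. They do not tell look-alikes from the thing itself.
- nets.find_in(camera, thing): "location" ([column, row] in pixels, amid what is visible of it).
The state is a dict: "time_s": time; "joint_positions": joint angles; "qvel": joint speeds; "tau": joint torques, N m; "position": TCP position; "tcp_rot": TCP orientation; "force": force on the tool from outside, world axes, zero at the start; "moment": the same for the moment, N m; "opening": opening from 0.0 (shut) to 1.0 (fully open); "grasp_force": force on a finger pad.
Only numpy, scipy, OpenCV 4.12 (cv2) and the standard library are available. Lean on these libraries where they do the work, as an engineer would, in place of code of your own. Each camera call takes 0.05 s, during which the arm holds its last target. There are 200 camera calls.

## Working session

There is one attempt and no reset: what is moved stays moved. The work goes in short steps, Python scripts to look and compute and a tool call to move; the robot and the scene stay as the last step left them, time stands still between calls to the robot, and variables do not carry over. Pictures are saved under pics/ and viewed, at most 10 in all, crops included, and the job is handed in when it is done.

Besides the shell and the picture viewer there is one more tool, called as name([rows], argument=value, ...), one row to a line, values as JSON. move_arm: Moves the arm, as the interface text tells. Its arguments: {"type":"object","properties":{"increments":{"type":"array"}},"required":["increments"]}

```bash
mkdir -p pics; cat > h.py <<'E'
import numpy as np, cv2
from rig import bot, viewer, workorder, nets
def ray(c,px):
    K=c["K"]; u=(px[0]-K[0,2])/K[0,0]; v=(px[1]-K[1,2])/K[1,1]
    if c.get("name")=="wrist":
        r=np.hypot(u,v); s=np.sin(r)/max(r,1e-9); d=np.array([u*s,-v*s,-np.cos(r)])
    else: d=np.array([u,-v,-1.])
    R=np.array(c["orientation"]); d=R@d; return np.array(c["eye"]),d/np.linalg.norm(d)
def atz(c,px,z):
    e,d=ray(c,px); return e+d*(z-e[2])/d[2]
def proj(c,p):
    q=np.array(c["orientation"]).T@(np.array(p)-np.array(c["eye"])); d=np.array([q[0],-q[1],-q[2]])
    if c.get("name")=="wrist":
        r=np.hypot(d[0],d[1]); th=np.arctan2(r,d[2]); uv=d[:2]/max(r,1e-9)*th
    else: uv=d[:2]/d[2]
    K=c["K"]; return np.array([K[0,0]*uv[0]+K[0,2],K[1,1]*uv[1]+K[1,2]])
def cap(n):
    c=viewer.capture(n); c["name"]=n; c["K"]=np.array(c["K"]); return c
def tri(rs):
    A=np.zeros((3,3));b=np.zeros(3)
    for e,d in rs:
        P=np.eye(3)-np.outer(d,d);A+=P;b+=P@e
    return np.linalg.solve(A,b)
def tool(target,R=None):
    s=bot.read_state(); return np.array(s["tcp_rot"]).T@(np.array(target)-np.array(s["position"]))/0.3
E
cat > a.py <<'E'
from h import *
np.set_printoptions(precision=4,suppress=True)
s=bot.read_state();print(s)
for n in ("top","side"):
    c=cap(n);cv2.imwrite(f"pics/{n}0.png",c["image"]);print(n,c["eye"],c["K"][0],np.array(c["orientation"]).tolist(), [k for k in c])
    for t in ("jar_large_center","jar_little_center","pan_center","tube_mouth","ion_head","lock_button","boats","bench_timer","petri_dish","sample_scoop","balance"):
        print(t,[(round(x["conf"],2),np.round(x["location"]).tolist(),atz(c,x["location"],0.03).round(3)) for x in nets.find_in(n,t)[:4]])
E
python3 a.py
```

```text
{'time_s': 0.0, 'joint_positions': array([ 55.1469,  30.2791,  82.156 ,  -0.0011,  67.688 , -10.2278]), 'qvel': array([ 0.0147,  0.0147, -0.0712,  0.0932, -0.0835,  0.0175]), 'tau': array([ -0.0015, -44.0045, -17.6589,   0.0632,   0.0584,  -0.0002]), 'position': array([0.26  , 0.5676, 0.2326]), 'tcp_rot': array([[-0.9091,  0.4167, -0.0012],
       [ 0.4167,  0.9091, -0.0018],
       [ 0.0004, -0.0021, -1.    ]]), 'force': array([ 0.3622,  0.0669, -0.2217]), 'moment': array([0.0772, 0.0534, 0.0187]), 'grasp_force': 0.0, 'opening': 1.0046075400324552}
top [ 0.1652 -0.0633  1.5811] [463.4869   0.     289.1665] [[-0.018411769558297104, 0.973675192124877, -0.227195129750432], [-0.999826064874964, -0.01860602951879256, 0.001286725374731968], [-0.002974346714208322, 0.22717930342821566, 0.9738484057364853]] ['image', 'K', 'eye', 'orientation', 'name']
jar_large_center [(0.81, [172.0, 217.0], array([0.51 , 0.335, 0.03 ])), (0.75, [201.0, 207.0], array([0.545, 0.238, 0.03 ])), (0.73, [145.0, 210.0], array([0.537, 0.429, 0.03 ])), (0.47, [203.0, 235.0], array([0.448, 0.228, 0.03 ]))]
jar_littl
[... 1247 characters left out ...]
547, 0.237, 0.03 ])), (0.71, [263.0, 309.0], array([0.536, 0.427, 0.03 ]))]
jar_little_center [(0.68, [238.0, 281.0], array([0.625, 0.3  , 0.03 ]))]
pan_center [(0.58, [260.0, 211.0], array([ 0.616, -0.228,  0.03 ])), (0.46, [297.0, 273.0], array([0.447, 0.247, 0.03 ]))]
tube_mouth [(0.66, [260.0, 212.0], array([ 0.614, -0.215,  0.03 ]))]
ion_head []
lock_button [(0.71, [298.0, 271.0], array([0.445, 0.235, 0.03 ]))]
boats [(0.76, [232.0, 256.0], array([0.67 , 0.149, 0.03 ]))]
bench_timer [(0.51, [283.0, 196.0], array([ 0.527, -0.408,  0.03 ]))]
petri_dish []
sample_scoop [(0.5, [326.0, 199.0], array([ 0.323, -0.373,  0.03 ]))]
balance [(0.87, [263.0, 213.0], array([ 0.601, -0.209,  0.03 ]))]
```

```bash
python3 - <<'E'
import cv2
t=cv2.imread("pics/top0.png");s=cv2.imread("pics/side0.png")
cv2.imwrite("pics/top0c.png",cv2.resize(t[150:280,110:370],None,fx=3,fy=3,interpolation=2))
cv2.imwrite("pics/side0c.png",cv2.resize(s[140:340,170:370],None,fx=3,fy=3,interpolation=2))
E
```

```text
(no output)
```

View pics/top0c.png

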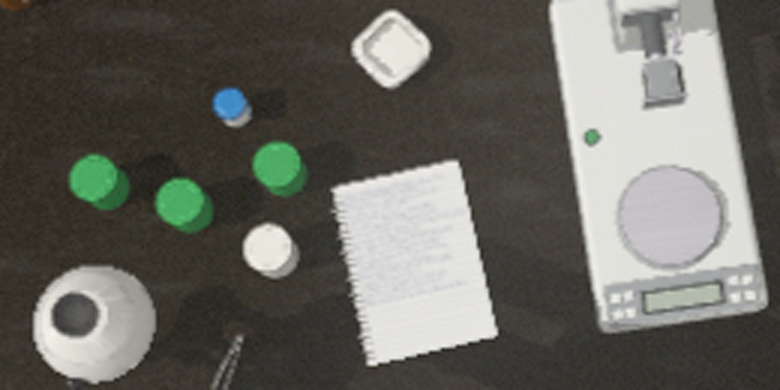

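View pics/side0c.png

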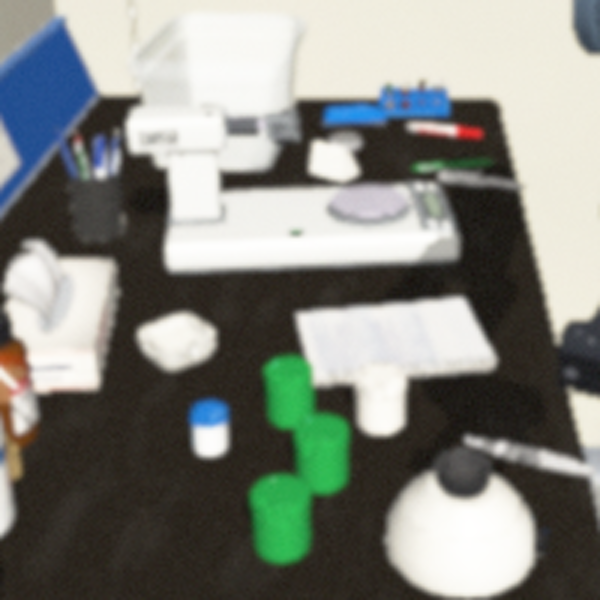

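The top view shows four jar-size cylinders: white at about (200,233), green at (143,210), (172,218) and (203,206). The small blue-lidded jar is at (187,185). The white one at (200,233) fits: it is white with a white lid and left of the logbook, and the enlarged crops confirm it. The pan is at about (334,222) and the stowed head at (331,177).

```bash
cat > b.py <<'E'
from h import *
np.set_printoptions(precision=4,suppress=True)
t=cap("top");s=cap("side")
def blob(c,seed,tol,ch=None):
    im=cv2.resize(c["image"],None,fx=4,fy=4,interpolation=cv2.INTER_CUBIC);im=cv2.medianBlur(im,5)
    m=np.zeros((im.shape[0]+2,im.shape[1]+2),np.uint8)
    cv2.floodFill(im,m,(int(seed[0]*4+2),int(seed[1]*4+2)),0,(tol,)*3,(tol,)*3,4|(255<<8)|cv2.FLOODFILL_MASK_ONLY|cv2.FLOODFILL_FIXED_RANGE)
    m=m[1:-1,1:-1]; cs=max(cv2.findContours(m,0,2)[0],key=cv2.contourArea); cs=cv2.convexHull(cs)
    e=cv2.fitEllipse(cs); return (np.array(e[0])-1.5)/4,np.array(e[1])/4,e[2]
for tol in (18,25,35):
    p=blob(t,(333.7,222),tol); print("pan",p,atz(t,p[0],.065))
    j=blob(t,(199.3,232.3),tol); print("jar lid",j,atz(t,j[0],.059))
# grey head outline & balance edges in top crop
for n,px,z in (("edgeL1",(110+552/3,150+5/3),.05),("edgeL2",(110+596/3,150+285/3),.05),("head",(110+663/3,150+82/3),.195),("tube",(110+655/3,150+35/3),.192)):
    print(n,atz(t,px,z))
print("side jar top", atz(s,(170+382/3,140+372/3),.059),"pan",atz(s,(170+369/3,140+203/3),.065))
h=t["image"][140:235,285:375]; cv2.imwrite("pics/bal.png",cv2.resize(h,None,fx=6,fy=6,interpolation=cv2.INTER_CUBIC))
E
python3 b.py
```

```text
pan (array([325.6098, 203.5022]), array([ 71.1094, 130.2466]), 168.01162719726562) [ 0.5402 -0.1886  0.065 ]
jar lid (array([198.7994, 232.2388]), array([14.0845, 14.912 ]), 47.78897476196289) [0.451  0.2376 0.059 ]
pan (array([327.306 , 197.1322]), array([ 61.9292, 170.2358]), 170.5932159423828) [ 0.5623 -0.1951  0.065 ]
jar lid (array([198.781 , 232.2519]), array([14.3739, 15.0401]), 47.831241607666016) [0.451  0.2376 0.059 ]
pan (array([327.2143, 195.3002]), array([ 65.8578, 164.9994]), 169.5185089111328) [ 0.5687 -0.195   0.065 ]
jar lid (array([198.7461, 232.2458]), array([14.6268, 15.4224]), 55.7212028503418) [0.451  0.2377 0.059 ]
edgeL1 [ 0.7326 -0.0861  0.05  ]
edgeL2 [ 0.4025 -0.1282  0.05  ]
head [ 0.5919 -0.1977  0.195 ]
tube [ 0.6445 -0.1916  0.192 ]
side jar top [0.4467 0.2417 0.059 ] pan [ 0.4728 -0.1881  0.065 ]
```

View pics/bal.png

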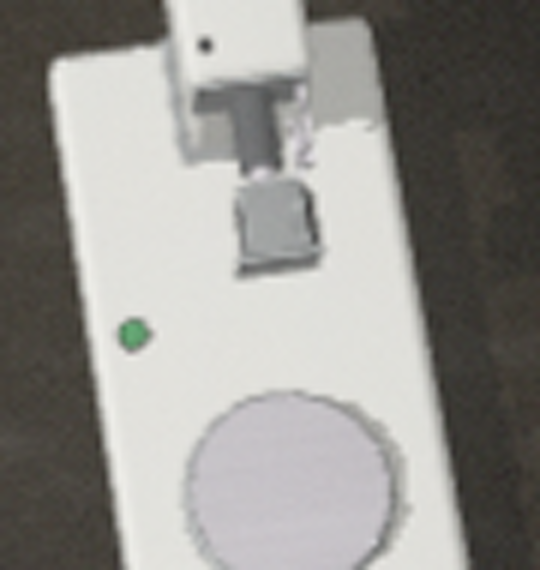

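The enlarged view shows the pan centred at about (333,222), the grey head at (331,177), and the keeper to its right. The balance is turned about 7°.

```bash
cat > c.py <<'E'
from h import *
from scipy.spatial.transform import Rotation as Ro
np.set_printoptions(precision=4,suppress=True)
t=cap("top");im=cv2.resize(t["image"],None,fx=4,fy=4,interpolation=cv2.INTER_CUBIC);im=cv2.GaussianBlur(im,(9,9),0).astype(int)
m=((im[...,0]-im[...,1]>5)&(im[...,2]>150)).astype(np.uint8)*255
m[:, :305*4]=0;m[:,365*4:]=0;m[:195*4]=0;m[250*4:]=0
m=cv2.morphologyEx(m,2,np.ones((9,9)));m=cv2.morphologyEx(m,3,np.ones((9,9)))
k=max(cv2.findContours(m,0,2)[0],key=cv2.contourArea);e=cv2.fitEllipse(k);p=(np.array(e[0])-1.5)/4
print("pan",p,np.array(e[1])/4,atz(t,p,.065))
# edges of case top (z=.05): bal.png px
b=lambda u,v:atz(t,(285+u/6-.4,140+v/6-.4),.05)
for q in ((b(55,90),b(125,560)),(b(380,90),b(462,540))):
    d=q[0]-q[1];print("yaw",np.degrees(np.arctan2(d[1],d[0])))
print("head top",atz(t,(285+277/6-.4,140+219/6-.4),.195))
yaw=np.radians(7.2);R=np.array([[-np.cos(yaw),-np.sin(yaw),0],[-np.sin(yaw),np.cos(yaw),0],[0,0,-1]])
R[:,0]=[-np.cos(yaw),-np.sin(yaw),0];R[:,1]=[-np.sin(yaw),np.cos(yaw),0]
s=bot.read_state();print("det",np.linalg.det(R),"wvec/pi",Ro.from_matrix(s["tcp_rot"].T@R).as_rotvec()/np.pi,"shift",tool([.449,.239,.2]))
E
python3 c.py
```

```text
Traceback (most recent call last):
  File "c.py", line 8, in <module>
    k=max(cv2.findContours(m,0,2)[0],key=cv2.contourArea);e=cv2.fitEllipse(k);p=(np.array(e[0])-1.5)/4
ValueError: max() iterable argument is empty
```

```bash
sed -i 's/^m=((im.*/print(im[222*4,333*4],im[200*4,318*4]);g=(im[...,0]+im[...,2])\/2-im[...,1];v=(g[222*4,333*4]+g[205*4,318*4])\/2;m=((g>v)\&(im[...,2]>120)).astype(np.uint8)*255/' c.py; python3 c.py
```

```text
[199 194 197] [219 225 225]
pan [333.0026 221.5797] [32.1146 33.357 ] [ 0.4776 -0.211   0.065 ]
yaw 6.8412451985646205
yaw 7.116626826185946
head top [ 0.5959 -0.1971  0.195 ]
det 1.0 wvec/pi [ 0.      0.     -0.1768] shift [-1.0286 -0.7354  0.1119]
```

```bash
python3 - <<'E'
from h import *
t=cap("top");s=cap("side")
print(tri([ray(t,(110+75/3,150+313/3)),ray(s,(170+463/3,140+462/3))]).round(3))
E
```

```text
[0.375 0.436 0.09 ]
```

move_arm([
  [-0.12,-0.08,-0.1,0,0,-0.03,1],
  [-0.24,-0.16,-0.1,0,0,-0.06,1],
  [-0.36,-0.25,-0.1,0,0,-0.1,1],
  [-0.48,-0.33,-0.1,0,0,-0.14,1],
  [-0.6,-0.42,-0.05,0,0,-0.1768,1],
  [-0.72,-0.5,0,0,0,-0.1768,1],
  [-0.84,-0.58,0,0,0,-0.1768,1],
  [-0.92,-0.65,0,0,0,-0.1768,1],
  [-0.95,-0.67,0,0,0,-0.1768,1],
  [-0.95,-0.67,0,0,0,-0.1768,1],
])

```text
time_s: 2.33
position: [0.4391, 0.2617, 0.2334]
tcp_rot: [[-0.993, -0.119, 0.002], [-0.119, 0.993, -0.002], [-0.001, -0.003, -1.0]]
force: [-1.3, 0.2, -0.2]
opening: 0.996
grasp_force: 0.0
```

```bash
python3 - <<'E'
from h import *
c=cap("wrist");print(c["eye"],c["K"][0],proj(c,[.449,.239,.059]))
for x in nets.find_in("wrist","jar_large_center"): print(x,atz(c,x["location"],.03).round(4))
cv2.imwrite("pics/w1.png",c["image"])
print(tool([.449,.239,.044]))
E
```

```text
[0.37282722 0.25486002 0.38365745] [325.1922621    0.         276.22613173] [252.80409065 203.79100941]
{'location': [334.4, 245.7], 'conf': 0.73} [0.4943 0.337  0.03  ]
{'location': [252.2, 201.5], 'conf': 0.72} [0.4533 0.2366 0.03  ]
{'location': [240.6, 289.3], 'conf': 0.66} [0.5642 0.233  0.03  ]
[-0.03071692 -0.09353945  0.6318984 ]
```

View pics/w1.png

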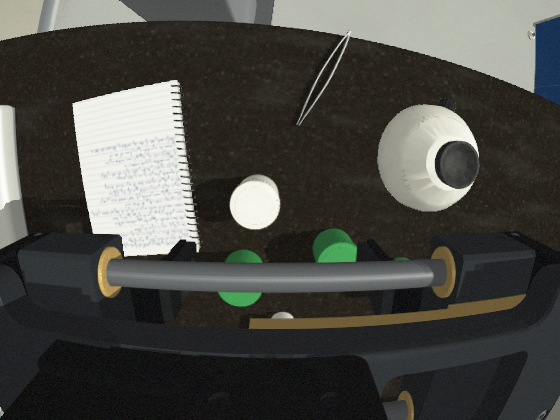

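The lid is centred at about (254,203), matching the prediction of (253,204). The wash bottle is far right and clear.

move_arm([
  [-0.024,-0.074,0.1,0,0,0,1],
  [-0.024,-0.074,0.2,0,0,0,1],
  [-0.024,-0.074,0.3,0,0,0,1],
  [-0.024,-0.074,0.4,0,0,0,1],
  [-0.024,-0.074,0.5,0,0,0,1],
  [-0.024,-0.074,0.57,0,0,0,1],
  [-0.024,-0.074,0.61,0,0,0,1],
  [-0.024,-0.074,0.64,0,0,0,1],
  [-0.024,-0.074,0.64,0,0,0,1],
  [-0.024,-0.074,0.64,0,0,0,1],
])

```text
time_s: 3.27
position: [0.4454, 0.2465, 0.0416]
tcp_rot: [[-0.992, -0.127, -0.0], [-0.127, 0.992, 0.0], [0.0, 0.0, -1.0]]
force: [0.0, -0.3, 0.7]
opening: 0.998
grasp_force: 0.0
```

move_arm([
  [0,0,0,0,0,0,0.7],
  [0,0,0,0,0,0,0.5],
  [0,0,0,0,0,0,0.4],
  [0,0,0,0,0,0,0.3],
  [0,0,0,0,0,0,0.3],
  [0,0,0,0,0,0,0.3],
  [0,0,0,0,0,0,0.3],
])

```text
time_s: 3.85
position: [0.4458, 0.2454, 0.0419]
tcp_rot: [[-0.992, -0.125, 0.0], [-0.125, 0.992, 0.0], [-0.0, -0.0, -1.0]]
force: [-1.0, -0.7, 3.3]
opening: 0.597
grasp_force: 30.0
```

move_arm([
  [0,0,-0.03,0,0,0,0.3],
  [0,0,-0.1,0,0,0,0.3],
  [0,0,-0.2,0,0,0,0.3],
  [0,0,-0.3,0,0,0,0.3],
  [0,0,-0.4,0,0,0,0.3],
  [0,0,-0.47,0,0,0,0.3],
  [0,0,-0.5,0,0,0,0.3],
  [0,0,-0.5,0,0,0,0.3],
  [0,0,-0.5,0,0,0,0.3],
])

```text
time_s: 4.6
position: [0.4451, 0.2454, 0.1913]
tcp_rot: [[-0.992, -0.125, -0.0], [-0.125, 0.992, -0.0], [0.0, -0.0, -1.0]]
force: [0.4, -0.3, -1.1]
opening: 0.597
grasp_force: 30.0
```

```bash
python3 - <<'E'
from h import *
c=cap("wrist");s=bot.read_state();print(s["position"],s["opening"],s["grasp_force"])
im=c["image"];cv2.imwrite("pics/w2.png",im)
z=s["position"][2]+.017
for x in nets.find_in("wrist","jar_large_center")[:3]: print(x)
print(proj(c,[*s["position"][:2],z]))
E
```

```text
[0.44458558 0.24524619 0.19049967] 0.6001213264072363 29.999902322888374
{'location': [274.4, 255.5], 'conf': 0.98}
{'location': [359.5, 249.6], 'conf': 0.95}
[274.44325714 279.83993791]
```

View pics/w2.png

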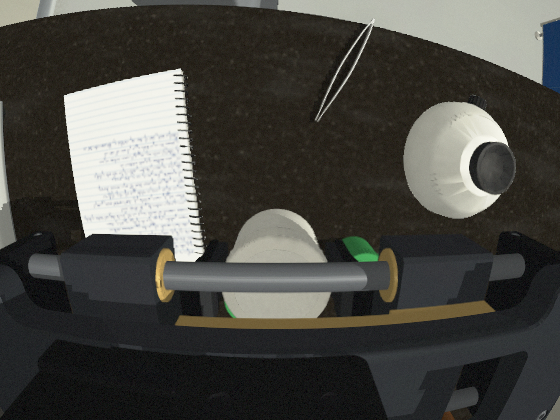

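The jar hangs upright between the pads, with its lid spanning columns 222–330. Next is the carry towards the balance.

move_arm([
  [0.006,-0.06,0,0,0,0,0.3],
  [0.015,-0.16,0,0,0,0,0.3],
  [0.025,-0.28,0,0,0,0,0.3],
  [0.035,-0.4,0,0,0,0,0.3],
  [0.045,-0.53,0,0,0,0,0.3],
  [0.055,-0.66,0,0,0,0,0.3],
  [0.06,-0.79,0,0,0,0,0.3],
  [0.06,-0.9,0,0,0,0,0.3],
  [0.06,-0.97,0,0,0,0,0.3],
  [0.06,-1.0,0,0,0,0,0.3],
])

```text
time_s: 5.53
position: [0.4654, -0.0572, 0.1901]
tcp_rot: [[-0.993, -0.122, -0.002], [-0.122, 0.993, 0.0], [0.002, 0.0, -1.0]]
force: [0.5, 0.8, -0.6]
opening: 0.598
grasp_force: 30.0
```

move_arm([
  [0,0,0,0,0,0,0.3],
  [0,0,0,0,0,0,0.3],
  [0,0,0,0,0,0,0.3],
])

```text
time_s: 5.78
position: [0.4644, -0.0528, 0.1908]
tcp_rot: [[-0.992, -0.126, -0.002], [-0.126, 0.992, 0.001], [0.002, 0.002, -1.0]]
force: [-0.4, -0.5, -1.3]
opening: 0.602
grasp_force: 30.0
```

```bash
cat > d.py <<'E'
from h import *
np.set_printoptions(precision=4,suppress=True)
c=cap("wrist");s=bot.read_state();print(s["position"],s["opening"],s["tcp_rot"][0])
im=c["image"].copy();cv2.imwrite("pics/w3raw.png",im)
a=np.linspace(0,2*np.pi,90);yaw=np.radians(7.0)
for q in a:
    p=np.array([.4776,-.2105,.065])+.055*np.array([np.cos(q),np.sin(q),0]);u=proj(c,p)
    cv2.circle(im,tuple(int(v) for v in u.round()),0,(0,0,255),-1)
print(proj(c,[.4776,-.2105,.065]))
for n in ("pan_center","ion_head","tube_mouth"): print(n,nets.find_in("wrist",n)[:2])
cv2.imwrite("pics/w3.png",im)
E
python3 d.py
```

```text
[ 0.4645 -0.0526  0.1911] 0.5999178442216516 [-0.9919 -0.1271 -0.0018]
[109.3675 202.171 ]
pan_center [{'location': [136.6, 160.1], 'conf': 0.64}]
ion_head []
tube_mouth [{'location': [139.0, 162.9], 'conf': 0.76}]
```

View pics/w3.png

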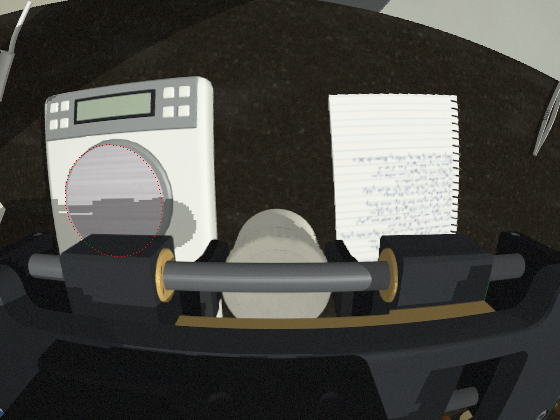

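The projected pan circle fits the real pan, centred at about (109,202). The jar is held clear, to the right.

move_arm([
  [0.005,-0.04,0,0,0,0,0.3],
  [0.01,-0.13,0,0,0,0,0.3],
  [0.02,-0.24,0,0,0,0,0.3],
  [0.033,-0.35,0,0,0,0,0.3],
  [0.033,-0.44,0,0,0,0,0.3],
  [0.033,-0.5,0,0,0,0,0.3],
  [0.033,-0.528,0,0,0,0,0.3],
  [0.033,-0.528,0,0,0,0,0.3],
  [0.033,-0.528,0,0,0,0,0.3],
  [0.033,-0.528,0,0,0,0,0.3],
])

```text
time_s: 6.82
position: [0.4747, -0.2113, 0.1913]
tcp_rot: [[-0.992, -0.126, -0.001], [-0.126, 0.992, 0.001], [0.001, 0.002, -1.0]]
force: [-0.3, 0.3, -1.5]
opening: 0.597
grasp_force: 30.0
```

```bash
python3 - <<'E'
from h import *
np.set_printoptions(precision=4,suppress=True)
t=cap("top");s=bot.read_state();print(s["position"],tool([.4746,-.2109,.112]))
E
```

```text
[ 0.4748 -0.2111  0.1914] [0.0004 0.0005 0.2647]
```

move_arm([
  [0,0,0.03,0,0,0,0.3],
  [0,0,0.08,0,0,0,0.3],
  [0,0,0.14,0,0,0,0.3],
  [0,0,0.19,0,0,0,0.3],
  [0,0,0.23,0,0,0,0.3],
  [0,0,0.255,0,0,0,0.3],
  [0,0,0.265,0,0,0,0.3],
  [0,0,0.265,0,0,0,0.3],
  [0,0,0.265,0,0,0,0.3],
])

```text
time_s: 7.62
position: [0.4757, -0.2126, 0.1123]
tcp_rot: [[-0.992, -0.126, 0.0], [-0.126, 0.992, -0.0], [-0.0, -0.0, -1.0]]
force: [-0.2, -0.9, -0.4]
opening: 0.595
grasp_force: 30.0
```

move_arm([
  [0,0,0.002,0,0,0,0.3],
  [0,0,0.004,0,0,0,0.3],
  [0,0,0.006,0,0,0,0.3],
  [0,0,0.008,0,0,0,0.3],
  [0,0,0.01,0,0,0,0.3],
  [0,0,0.012,0,0,0,0.3],
  [0,0,0.012,0,0,0,0.3],
])

```text
time_s: 8.2
position: [0.4753, -0.2127, 0.1084]
tcp_rot: [[-0.992, -0.125, -0.0], [-0.125, 0.992, 0.0], [0.0, 0.0, -1.0]]
force: [0.0, 0.6, -1.5]
opening: 0.6
grasp_force: 30.0
```

move_arm([
  [0,0.005,0.001,0,0,0,0.3],
  [0,0.005,0.003,0,0,0,0.3],
  [0,0.005,0.005,0,0,0,0.3],
  [0,0.005,0.006,0,0,0,0.3],
  [0,0.005,0.006,0,0,0,0.3],
  [0,0.005,0.006,0,0,0,0.3],
])

```text
time_s: 8.7
position: [0.4752, -0.2111, 0.1069]
tcp_rot: [[-0.992, -0.125, -0.0], [-0.125, 0.992, 0.0], [0.0, 0.0, -1.0]]
force: [-0.5, -0.5, 2.7]
opening: 0.595
grasp_force: 30.0
```

Contact is felt: the force on the tool changed by about +4 N. I'll release gently and rise.

move_arm([
  [0,0,0,0,0,0,0.64],
  [0,0,0,0,0,0,0.68],
  [0,0,0,0,0,0,0.75],
  [0,0,0,0,0,0,0.85],
  [0,0,0,0,0,0,1],
  [0,0,0,0,0,0,1],
  [0,0,0,0,0,0,1],
])

```text
time_s: 9.28
position: [0.4752, -0.2113, 0.1066]
tcp_rot: [[-0.992, -0.125, 0.0], [-0.125, 0.992, -0.0], [-0.0, -0.0, -1.0]]
force: [-0.6, -0.0, 0.1]
opening: 0.952
grasp_force: 0.0
```

move_arm([
  [0,0,-0.03,0,0,0,1],
  [0,0,-0.1,0,0,0,1],
  [0,0,-0.2,0,0,0,1],
  [0,0,-0.3,0,0,0,1],
  [0,0,-0.4,0,0,0,1],
  [0,0,-0.5,0,0,0,1],
  [0,0,-0.55,0,0,0,1],
  [0,0,-0.6,0,0,0,1],
  [0,0,-0.6,0,0,0,1],
  [0,0,-0.6,0,0,0,1],
])

```text
time_s: 10.12
position: [0.4754, -0.2113, 0.2876]
tcp_rot: [[-0.992, -0.125, 0.002], [-0.125, 0.992, -0.001], [-0.002, -0.002, -1.0]]
force: [-0.1, 0.4, -0.9]
opening: 1.0
grasp_force: 0.0
```

```bash
cat > e.py <<'E'
from h import *
np.set_printoptions(precision=4,suppress=True)
c=cap("wrist");t=cap("top");d=cap("side");s=bot.read_state();print(s["position"],s["tcp_rot"])
im=c["image"].copy();yaw=np.radians(7.2);X=np.array([np.cos(yaw),np.sin(yaw),0]);Y=np.array([-X[1],X[0],0])
P=np.array([.4776,-.2105,0])
for r,z in ((.055,.065),(.0265,.124)):
  for q in np.linspace(0,2*np.pi,60):
    u=proj(c,P+r*(np.cos(q)*X+np.sin(q)*Y)+[0,0,z]);cv2.circle(im,tuple(int(v) for v in u.round()),0,(0,0,255),-1)
for (f,l) in ((.098,.017),(.098,-.023),(.144,.017),(.102,.023),(.102,-.023)):
    u=proj(c,P+f*X+l*Y+[0,0,.195]);cv2.circle(im,tuple(int(v) for v in u.round()),1,(255,0,255),-1)
b=np.hstack([im[:, :], ])
cv2.imwrite("pics/w4.png",b)
sd=cv2.resize(d["image"][170:230,215:305],None,fx=6,fy=6,interpolation=cv2.INTER_CUBIC);cv2.imwrite("pics/s4.png",sd)
for n in ("ion_head","jar_large_center"): print(n,nets.find_in("wrist",n)[:2],nets.find_in("side",n)[:2])
E
python3 e.py
```

```text
[ 0.4744 -0.2107  0.2855] [[-0.9921 -0.1253 -0.0022]
 [-0.1253  0.9921  0.0016]
 [ 0.002   0.0019 -1.    ]]
ion_head [{'location': [281.7, 200.2], 'conf': 0.68}, {'location': [282.6, 314.8], 'conf': 0.57}] [{'location': [256.6, 211.6], 'conf': 0.58}, {'location': [261.5, 184.0], 'conf': 0.47}]
jar_large_center [{'location': [273.9, 197.4], 'conf': 0.86}, {'location': [555.6, 239.2], 'conf': 0.45}] [{'location': [265.5, 311.9], 'conf': 0.97}, {'location': [268.2, 270.2], 'conf': 0.89}]
```

View pics/w4.png

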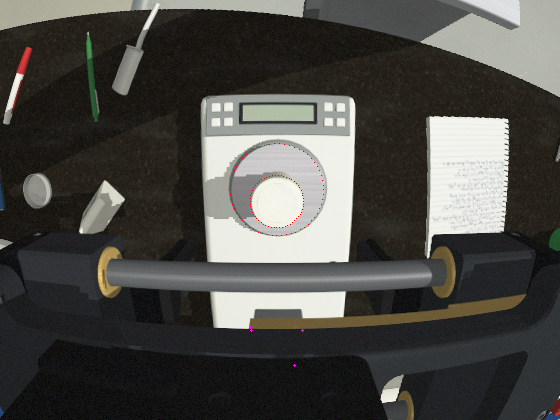

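The jar stands in the middle of the pan: its lid fits the projected circle centred at about (277,203). The head is straight behind it, at about (278,315). Next I'll move above the head.

move_arm([
  [-0.04,0,0,0,0,0,1],
  [-0.12,0,0,0,0,0,1],
  [-0.22,0,0,0,0,0,1],
  [-0.32,0,0,0,0,0,1],
  [-0.39,0,0,0,0,0,1],
  [-0.414,0,0,0,0,0,1],
  [-0.414,0,0.05,0,0,0,1],
  [-0.414,0,0.05,0,0,0,1],
  [-0.414,0,0.05,0,0,0,1],
])

```text
time_s: 11.22
position: [0.5975, -0.1951, 0.2704]
tcp_rot: [[-0.992, -0.125, -0.003], [-0.125, 0.992, 0.002], [0.003, 0.002, -1.0]]
force: [-0.7, 1.3, 0.7]
opening: 0.999
grasp_force: 0.0
```

```bash
cat > f.py <<'E'
from h import *
np.set_printoptions(precision=4,suppress=True)
c=cap("wrist");s=bot.read_state();print(s["position"],s["tcp_rot"][0],tool([.5976,-.1953,.172]))
im=c["image"].copy();yaw=np.radians(7.2);X=np.array([np.cos(yaw),np.sin(yaw),0]);Y=np.array([-X[1],X[0],0])
P=np.array([.4776,-.2105,0])
for (f,l,z) in ((.0985,.023,.195),(.0985,-.023,.195),(.102,.017,.195),(.144,.017,.195),(.102,-.017,.195),(0,0,.124)):
    u=proj(c,P+f*X+l*Y+[0,0,z]);print(u);cv2.circle(im,tuple(int(v) for v in u.round()),1,(255,0,255),-1)
cv2.imwrite("pics/w5.png",cv2.resize(im[130:330,150:410],None,fx=3,fy=3))
E
python3 f.py
```

```text
[ 0.5978 -0.1955  0.2713] [-0.9921 -0.1251 -0.0016] [0.0001 0.0004 0.3309]
[307.1095 194.6052]
[242.2922 194.6483]
[298.6156 199.4173]
[297.5655 254.6471]
[250.789  199.4483]
[274.8429  73.1621]
```

View pics/w5.png

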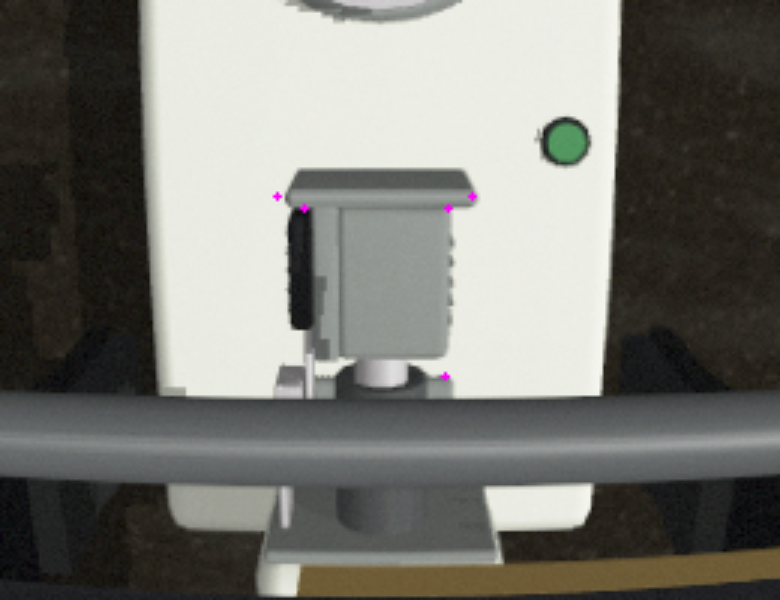

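The head is seen from above: lip at crop rows 170–207, black button on its left side in the image (robot's right) at rows 208–328, keeper at (290,385). The head sits about 3 mm nearer the front and 1 mm further left than I had placed it, so I'll correct for that and descend.

move_arm([
  [0.01,0.004,0.03,0,0,0,1],
  [0.01,0.004,0.08,0,0,0,1],
  [0.01,0.004,0.14,0,0,0,1],
  [0.01,0.004,0.2,0,0,0,1],
  [0.01,0.004,0.25,0,0,0,1],
  [0.01,0.004,0.29,0,0,0,1],
  [0.01,0.004,0.32,0,0,0,1],
  [0.01,0.004,0.33,0,0,0,1],
  [0.01,0.004,0.33,0,0,0,1],
  [0.01,0.004,0.33,0,0,0,1],
])

```text
time_s: 12.1
position: [0.5956, -0.1952, 0.1732]
tcp_rot: [[-0.992, -0.125, 0.001], [-0.125, 0.992, -0.001], [-0.001, -0.001, -1.0]]
force: [0.2, 0.4, 0.7]
opening: 1.0
grasp_force: 0.0
```

move_arm([
  [0,0,0,0,0,0,0.8],
  [0,0,0,0,0,0,0.65],
  [0,0,0,0,0,0,0.55],
  [0,0,0,0,0,0,0.45],
  [0,0,0,0,0,0,0.35],
  [0,0,0,0,0,0,0.2],
  [0,0,0,0,0,0,0.1],
  [0,0,0,0,0,0,0.1],
  [0,0,0,0,0,0,0.1],
  [0,0,0,0,0,0,0.1],
])

```text
time_s: 12.93
position: [0.5953, -0.1951, 0.1726]
tcp_rot: [[-0.992, -0.125, 0.0], [-0.125, 0.992, -0.0], [-0.0, -0.0, -1.0]]
force: [-0.7, -1.6, -0.1]
opening: 0.39
grasp_force: 30.0
```

```bash
python3 -c "
from h import *
s=bot.read_state();print(s)"
```

```text
{'time_s': 12.9333, 'joint_positions': array([-2.83450084e+01,  3.43775788e+01,  8.51631665e+01, -8.50536626e-03,
        6.04524887e+01, -1.25529229e+02]), 'qvel': array([ 0.04913153, -0.0472684 , -0.03015006, -0.02779725,  0.00228145,
       -0.07978481]), 'tau': array([ 6.82423096e-01, -4.52959657e+01, -1.55607319e+01,  1.05323880e-01,
        1.50123630e-01, -1.20278276e-02]), 'position': array([ 0.595329  , -0.19507698,  0.1726424 ]), 'tcp_rot': array([[-9.92140023e-01, -1.25132622e-01,  4.26223975e-05],
       [-1.25132627e-01,  9.92140009e-01, -1.69726373e-04],
       [-2.10490797e-05, -1.73725780e-04, -9.99999985e-01]]), 'force': array([-0.69409071, -1.64440629, -0.06584582]), 'moment': array([-0.05624887,  0.04275695, -0.00517126]), 'grasp_force': 30.0009289663285, 'opening': 0.39024727174037144}
```

Opening is about 34–35 mm at 30 N, so the button is fully in. I'll draw out 120 mm.

move_arm([
  [0.01,0,0,0,0,0,0.1],
  [0.03,0,0,0,0,0,0.1],
  [0.06,0,0,0,0,0,0.1],
  [0.1,0,0,0,0,0,0.1],
  [0.14,0,0,0,0,0,0.1],
  [0.18,0,0,0,0,0,0.1],
  [0.22,0,0,0,0,0,0.1],
  [0.26,0,0,0,0,0,0.1],
  [0.29,0,0,0,0,0,0.1],
  [0.3,0,0,0,0,0,0.1],
])

```text
time_s: 13.77
position: [0.5056, -0.2065, 0.1727]
tcp_rot: [[-0.992, -0.124, 0.002], [-0.124, 0.992, -0.0], [-0.002, -0.001, -1.0]]
force: [5.9, -0.2, -6.1]
opening: 0.387
grasp_force: 30.0
```

move_arm([
  [0.02,0,0,0,0,0,0.1],
  [0.05,0,0,0,0,0,0.1],
  [0.075,0,0,0,0,0,0.1],
  [0.09,0,0,0,0,0,0.1],
  [0.097,0,0,0,0,0,0.1],
  [0.1,0,0,0,0,0,0.1],
  [0.1,0,0,0,0,0,0.1],
  [0.1,0,0,0,0,0,0.1],
  [0.1,0,0,0,0,0,0.1],
])

```text
time_s: 14.52
position: [0.4771, -0.2101, 0.1727]
tcp_rot: [[-0.992, -0.125, 0.002], [-0.125, 0.992, -0.0], [-0.002, -0.001, -1.0]]
force: [6.2, -0.5, -5.0]
opening: 0.391
grasp_force: 30.0
```

```bash
cat > g.py <<'E'
from h import *
np.set_printoptions(precision=4,suppress=True)
s=bot.read_state();p=s["position"];print(p,s["force"],s["opening"],np.linalg.norm(p-np.array([.5953,-.1951,.1726])))
t=cap("top");d=cap("side");c=cap("wrist")
cv2.imwrite("pics/w6r.png",c["image"])
a=cv2.resize(d["image"][165:230,200:300],(800,520),interpolation=cv2.INTER_CUBIC)
cv2.imwrite("pics/s6.png",a)
yaw=np.radians(7.2);M=np.array([.4776+.15*np.cos(yaw),-.2105+.15*np.sin(yaw),.18]);print("mouth wrist",proj(c,M),"side",proj(d,M),"top",proj(t,M))
w=c["image"]; cv2.imwrite("pics/w6.png",cv2.resize(w[150:420,130:430],(750,600)))
E
python3 g.py
```

```text
[ 0.4771 -0.2101  0.1727] [ 6.2432 -0.518  -4.9745] 0.3907072339078456 0.11913589927384517
mouth wrist [274.7532 452.4534] side [255.2856 180.9152] top [328.2795 168.3434]
```

View pics/s6.png

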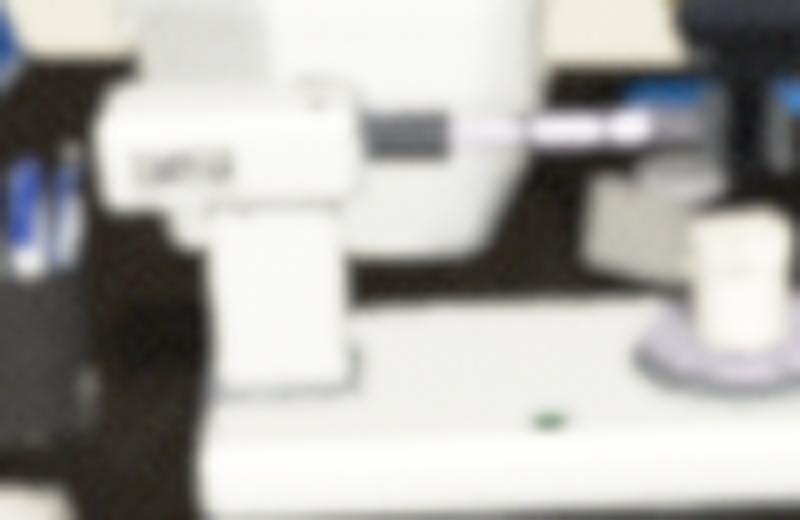

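The side view shows the jar on the pan and the bright tube drawn out. Rings are visible at crop x of about 525 and 607, and the mouth edge is at about 450, so the third ring is at or near the mouth. I'll measure this more finely.

```bash
cat > k.py <<'E'
from h import *
np.set_printoptions(precision=2,suppress=True,linewidth=150)
im=0
for _ in range(8): d=cap("side"); im=im+d["image"].astype(float).mean(2)/8
yaw=np.radians(7.2);X=np.array([np.cos(yaw),np.sin(yaw),0]);P=np.array([.4776,-.2105,.18])
f=np.arange(.03,.17,.001)
prof=[]
for q in f:
    u=proj(d,P+q*X); prof.append(np.mean([cv2.getRectSubPix(im.astype(np.float32),(1,1),(float(u[0]),float(u[1]+o)))[0,0] for o in (-.5,0,.5)]))
for q,v in zip(f,prof): print(round(q*1000),round(v),end="; ")
print(proj(d,P+.15*X))
E
python3 k.py
```

```text
30 148; 31 149; 32 149; 33 150; 34 150; 35 150; 36 150; 37 151; 38 152; 39 154; 40 155; 41 157; 42 163; 43 169; 44 175; 45 181; 46 190; 47 199; 48 209; 49 218; 50 223; 51 228; 52 232; 53 236; 54 238; 55 239; 56 239; 57 240; 58 239; 59 237; 60 236; 61 234; 62 231; 63 226; 64 222; 65 218; 66 214; 67 211; 68 208; 69 205; 70 205; 71 209; 72 213; 73 217; 74 221; 75 223; 76 226; 77 228; 78 231; 79 231; 80 232; 81 233; 82 233; 83 234; 84 234; 85 234; 86 234; 87 234; 88 234; 89 234; 90 234; 91 234; 92 234; 93 234; 94 235; 95 234; 96 234; 97 234; 98 233; 99 232; 100 231; 101 229; 102 227; 103 224; 104 220; 105 216; 106 211; 107 209; 108 208; 109 206; 110 205; 111 206; 112 210; 113 214; 114 218; 115 222; 116 225; 117 227; 118 230; 119 233; 120 234; 121 235; 122 236; 123 237; 124 237; 125 238; 126 238; 127 238; 128 238; 129 238; 130 238; 131 238; 132 238; 133 238; 134 237; 135 237; 136 237; 137 237; 138 237; 139 236; 140 235; 141 233; 142 231; 143 230; 144 222; 145 215; 146 207; 147 199; 148 187; 149 175; 150 163; 151 151; 152 143; 153 137; 154 131; 155 124; 156 122; 157 121; 158 121; 159 120; 160 120; 161 120; 162 120; 163 120; 164 119; 165 119; 166 119; 167 119; 168 119; 169 119; [255.29 180.92]
```

The rings lie at 69.1 and 109.3 mm, so the third is at about 149.4, and the mouth edge is at 148.8. The TCP has moved 119.1 mm. Both say about 0.8 mm more.

move_arm([
  [0.0015,0,0,0,0,0,0.1],
  [0.0027,0,0,0,0,0,0.1],
  [0.0027,0,0,0,0,0,0.1],
  [0.0027,0,0,0,0,0,0.1],
  [0.0027,0,0,0,0,0,0.1],
  [0.0027,0,0,0,0,0,0.1],
  [0.0027,0,0,0,0,0,0.1],
])

```text
time_s: 15.65
position: [0.4765, -0.2101, 0.1727]
tcp_rot: [[-0.992, -0.125, 0.003], [-0.125, 0.992, -0.0], [-0.003, -0.001, -1.0]]
force: [5.4, -0.1, -5.5]
opening: 0.395
grasp_force: 30.0
```

```bash
python3 g.py; python3 k.py | tr ';' '\n' | awk '$1>=62&&$1<=75||$1>=103&&$1<=116||$1>=144&&$1<=153' | tr '\n' ';'
```

```text
[ 0.4765 -0.2101  0.1727] [ 5.4217 -0.131  -5.5206] 0.39452042726266273 0.11978892248775161
mouth wrist [274.7684 452.8525] side [255.2856 180.9152] top [328.2795 168.3434]
 62 232; 63 228; 64 225; 65 222; 66 220; 67 219; 68 219; 69 219; 70 220; 71 222; 72 225; 73 228; 74 230; 75 231; 103 222; 104 218; 105 214; 106 210; 107 208; 108 208; 109 208; 110 209; 111 211; 112 215; 113 219; 114 223; 115 226; 116 228; 144 221; 145 212; 146 204; 147 196; 148 183; 149 170; 150 158; 151 145; 152 138; 153 133;
```

The rings are now at about 68.4 and 108.6 mm, so the third is at about 148.8, right at the mouth (148.5). The hold is steady, so I'll hand in.

```bash
python3 -c "
from rig import workorder
print(workorder.hand_in())"
```

```text
the job is handed in; nothing more can be done
None
```

The large jar stands released in the middle of the pan, and I handed the job in with the boom head still pinched and drawn out about 119.8 mm, the third ring at the mouth of the outer tube to within about 0.3 mm by camera; the result has not been reported back.

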